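# Set the gauge selector to the ring symbol and confirm

## Task

A ring is next to be measured: with your fingertips, gently push the upright tab of the selector turret, without pinching it, until the turret clicks into the position whose round label shows the ring symbol (the open circle). Then press the unit's round push key fully down to confirm and let it come up again. Nothing is to be picked up, and the gauges and tools standing about must stay where they are.

Things in the scene. Friction and masses are not known exactly. Their poses are not given: they have to be found in the camera images.
- unit: fixed grey housing 320 (x) x 340 (y) x 60 mm high; origin under its centre, on the table; x axis points away from the robot, give or take its yaw. On top, centred over the origin, a 152 mm turret disc, upper face 75 mm above the table (its 32 mm hub: 83 mm). Stations at -72, -36, 0, 36, 72 degrees from the unit's x, each with a line; the outer four carry label discs, in varying order
- turret (a joint): turret angle, rad, about the vertical through the unit's origin, counter-clockwise from above positive, 0 = tab along the unit's x; stations 0, +-0.628, +-1.257, stops +-1.45. Starts near 0. Sprung detents: pushing the tab takes about 4 N; past half-way between two stations the turret runs on by itself into the next and stays there
- tab (a point): protruding tab on the turret: upright steel plate 50 mm long radially (58 to 108 mm from the turret's axis), 8 mm thick, 46 mm high; this point is at its centre, 83 mm from the axis and 98 mm above the table (it spans 75 to 121 mm). Its x axis points radially outwards, z up. Push on its flat sides, across x
- pointer (a point): point carried by the turret 135 mm from its axis, straight out from the tab; over the centre of a label when the turret stands at that station
- label_ring: white disc 52 mm across, 4 mm thick, on the unit's top 135 mm from the turret's axis, with the ring symbol (open black circle 39 mm across): the station to select. The three other such labels show a solid dot, a bar, a cross. Origin at the centre of its underside, 60 mm above the table
- key_top (a point): centre of the top face of the round black push key, 32 mm across, 82 mm above the table when up, on the unit's top at x -78, y -122 mm in the unit's frame (the robot's side, right-hand corner). Pressed straight down
- key (a joint): travel of the key in m, 0 up, 0.006 fully down, which takes about 5 N; springs back when released
- plug: steel plug gauge, 28 mm across and 80 mm tall, standing on the unit's top at its left-hand corner on the robot's side; loose, leave alone; origin at the centre of its underside
- setring: steel setting ring, 48 mm across, 14 mm high, lying on the unit's top between the plug gauge and the gauge block; loose, leave alone; origin at the centre of its underside
- vblock: steel V-block, 60 x 45 x 42 mm, on the table left of the unit; loose, leave alone; origin at the centre of its underside
- oil: white bottle with black cap, 42 mm across, 105 mm tall, on the table left of the unit; loose, leave alone; origin at the centre of its underside
- driver: screwdriver with black handle, 170 mm long, lying on the table right of the unit; loose, leave alone; origin at the middle of its handle-to-tip length
- loupe: black loupe, 44 mm across, 38 mm tall, on the table right of the unit; loose, leave alone; origin at the centre of its underside
- gaugeblock: steel gauge block, 50 x 12 x 35 mm, standing on the unit's top near the middle of its edge nearest the robot; loose, leave alone; origin at the centre of its underside

How it is judged (in metres and radians):
On the way, in this order (a step that is already met when the one before it is completed fails the run):
1. the selector stands at the ring label (horizontal distance between pointer and label_ring below 0.014 m and value of joint key below 0.002 m), for 0.3 s.
2. the key is pressed fully down (value of joint key above 0.0045 m), for 0.05 s.
At the end, for the whole second after the job is handed in: The turret rests at the ring label's station (pointer within 14 mm of the label's centre, about 6 degrees), the key has been pressed at least 4.5 of its 6 mm after that and is up again (under 2 mm), and every gauge and tool is within 15 mm of where it stood (all of step 1 and velocity of joint turret between -0.05 and 0.05 rad/s and distance of each of plug, setring, vblock, oil, driver, loupe, gaugeblock from where it was at the start of the episode below 0.015 m); the robot touches nothing.
It fails at once if the key is pressed while the selector is not at the ring label (value of joint key above 0.003 m and not (horizontal distance between pointer and label_ring below 0.014 m)).
It fails at once if the tab or turret is pinched or forced (over 30 N) (contact force between the fingers and turret above 30 N).
It fails at once if a gauge or tool is displaced by over 15 mm or lifted (distance of any of plug, setring, vblock, oil, driver, loupe, gaugeblock from where it was at the start of the episode above 0.015 m).
It also fails if it takes over 54 s, if anything falls off the work surface, if the arm or the gripper's body presses on something with over 40 N, if the wrist force passes 120 N, or if a joint passes its speed limit or range.

## Robot

A 6-joint arm with a two-finger parallel gripper is mounted at the origin on the work surface. World frame = base frame: x ahead of the robot, y to its left, z up, the work surface at z = 0. Lengths are in m, angles in degrees, forces in N, time in s.
With the tool pointing down it reaches from about 0.35 to 0.875 m from the base axis. Payload 4.2 kg.
Tool frame: the origin (TCP) lies between the finger pads; the fingertips stand 14 mm ahead of it and the grasp point (between the pads) lies 5 mm behind it; x points along the fingers, y is the direction in which the jaws open and shut, and the axes are right-handed (so a half turn about x gives the same grasp; the last joint's range is limited). The gripper opens to 87 mm and grips with 3 to 60 N. Pads are 19 mm wide; open, the fingers measure 117 mm over their backs; the gripper's body (75 mm by 190 mm) begins 51 mm behind the grasp point.
Start: joints at [-52.105, 22.042, 0.453, 0, -68.411, -14.817], TCP at [0.245, -0.575, 0.237] pointing down, gripper open.
Joint ranges: [-179.83, 179.83], [-69.29, 118.12], [-61.27, 80.66], [-181.25, 117.63], [-171.15, -9.14], [-177.46, 177.46]. Speed limits (degrees/s): [159.86, 159.86, 180, 180, 180, 180].

## Interface

Orientations are given as a 3x3 rotation matrix whose columns are the frame's x, y, z axes.
In Python, from station import r, imaging, job gives the robot as it stands. The module is installed in compiled form; this text tells all that it offers.
- The arm moves only by the tool apply_moves, never from a script. Its arguments are lists of equal length, an entry for each row: "xyz": the shift along the tool's x, y, z in m, a list of three; "twist": the turn about the tool's x in degrees; "claw": the opening, from 0 (shut) to 1 (fully open). A call has 1 to 12 rows; each row shifts and turns the pose as measured when the row begins, along the tool's axes as they then stand; what a row does not reach is not made up. A row lasts 1/10 s, in which the tool goes at most 50 mm and 8.59 degrees, less where a joint would pass 70% of its speed; a pose out of reach is approached as far as the arm can. A call is refused whole if a number of a shift passes 0.05 or a number of a turn 8.59, either way. A call with a gripper value outside its range is refused whole. The fingers move at their own pace and stop on an object; the grip force is fixed at half the most. Time passes only in rows, so rows that do not move let the fingers close. It gives the time, the measured TCP pose, the force and the opening at its end, in the units of the state.
- r.sense(): the state, without advancing time (a new reading comes with each control period).
- imaging.capture(name): name is "scene" or "top" or "wrist"; returns a dict with "pixels" (384x512x3 uint8, red, green, blue), "mtx" (3x3 intrinsics, pixels), "view" (4x4, takes a point from world to camera coordinates). Camera axes: x right, y down, z forward; pixel columns grow to the right and rows downward; lengths in m; the calibration is good to about 2 mm. The wrist camera is an equidistant fisheye: a pixel r from the principal point sees the ray r / f radians off the axis. A picture is of the moment at which its call begins. There is no depth.
- job.finish_job(): hands the job in, once; it reports no verdict.
Trained networks look in a picture, given as the dict that the camera call returned (one of the last four; its "shot" number tells which), for a name from the list of things; names that differ only in an ending like _2 or _b are one class to them, and where a whole thing is asked for, a point or a joint stands for the part that bears it (a point fixed in the world has none). Each returns a list of dicts, best first, with "p" (0 to 1); they miss things now and then, are a little off and sometimes report something else, mostly with a low value. They report only what shows in the picture. A call takes as long as a camera call.
- imaging.regions_of(query, picture): "mask" (384x512 bool, what is visible of it) and "centre" ([column, row] in pixels, amid what is visible of it).
The state is a dict: "time_s": time; "joints": joint angles; "joint_velocities": joint speeds; "effort": joint torques, N m; "tcp_pos": TCP position; "ee_rot": TCP orientation; "wrist_force": force on the tool from outside, world axes, zero at the start; "moment": the same for the moment, N m; "gripper_width": opening from 0.0 (shut) to 1.0 (fully open).
Only numpy, scipy, OpenCV 4.12 (cv2) and the standard library are available. Lean on these libraries where they do the work, as an engineer would, in place of code of your own. Each camera call takes 0.05 s, during which the arm holds its last target.

## Working session

There is one attempt and no reset: what is moved stays moved. The work goes in short steps, Python scripts to look and compute and a tool call to move; the robot and the scene stay as the last step left them, time stands still between calls to the robot, and variables do not carry over. Pictures are saved under pics/ and viewed, and the job is handed in when it is done.

Besides the shell and the picture viewer there is one more tool, called by a JSON object that holds its "fn" and its "kwargs". apply_moves: Moves the arm, as the interface text tells. Its arguments: {"type":"object","properties":{"xyz":{"type":"array","items":{"type":"array","items":{"type":"number"}}},"twist":{"type":"array","items":{"type":"number"}},"claw":{"type":"array","items":{"type":"number"}}},"required":["xyz","twist","claw"]}

```bash
mkdir -p pics; python3 - <<'E'
from station import r, imaging, job
import cv2,pickle,numpy as np
s=r.sense();print({k:np.round(v,3).tolist() for k,v in s.items()})
for n in ["scene","top"]:
    p=imaging.capture(n);pickle.dump(p,open(n+'.pkl','wb'))
    cv2.imwrite(f'pics/{n}0.png',p['pixels'][:,:,::-1])
    print(n,p['mtx'].tolist(),np.round(p['view'],3).tolist())
    for q in ["label_ring","tab","key_top","turret","unit","gaugeblock","plug"]:
        for d in imaging.regions_of(q,p)[:3]: print(q,round(d['p'],2),np.round(d['centre'],1),d['mask'].sum())
E
```

```text
{'time_s': 0.0, 'joints': [-52.107, 22.089, 0.38, -0.031, -68.412, -14.815], 'joint_velocities': [0.026, 0.056, 0.077, -0.022, 0.005, 0.057], 'effort': [0.0, -39.066, 18.74, 4.22, 0.011, -0.0], 'tcp_pos': [0.245, -0.574, 0.235], 'ee_rot': [[-0.001, -0.392, 0.92], [0.002, 0.92, 0.392], [-1.0, 0.002, -0.0]], 'wrist_force': [-0.369, 0.057, 0.727], 'moment': [-0.016, 0.039, -0.005], 'gripper_width': 1.002}
scene [[435.0690641782246, 0.0, 255.66413377516503], [0.0, 435.0690641782246, 190.89315710053444], [0.0, 0.0, 1.0]] [[0.378, 0.926, -0.008, -0.224], [0.756, -0.313, -0.574, -0.357], [-0.534, 0.211, -0.819, 1.227], [0.0, 0.0, 0.0, 1.0]]
label_ring 0.94 [203.  275.5] 588
tab 0.58 [236.5 221.9] 4374
key_top 0.62 [163.6 229.8] 197
turret 0.57 [236.3 222.8] 4275
unit 0.67 [236.7 230.8] 22562
unit 0.35 [240.5 222.5] 4423
gaugeblock 0.47 [190.4 181.5] 224
gaugeblock 0.29 [132.2 291.2] 764
plug 0.62 [237.1 144.7] 321
top [[390.03786554559144, 0.0, 250.8149231433889], [0.0, 390.03786554559144, 196.53015744491273], [0.0, 0.0, 1.0]] [[0.0, -1.0, 0.012, 0.011], [-0.994, -0.002, -0.107, 0.553], [0.107, -0.012, -0.994, 0.947], [0.0, 0.0, 0.0, 1.0]]
label_ring 0.72 [312.5 148.9] 349
tab 0.64 [268.8 184.3] 3211
key_top 0.59 [383.3 211.6] 298
turret 0.81 [269.2 185.3] 3161
unit 0.87 [270.8 187.2] 16153
plug 0.55 [243.6 252.8] 106
```

```bash
python3 - <<'E'
import cv2
for n in ["scene","top"]:
    i=cv2.imread(f'pics/{n}0.png');cv2.imwrite(f'pics/{n}0b.png',cv2.resize(i[60:360,100:450],None,fx=2.2,fy=2,interpolation=cv2.INTER_CUBIC))
E
cat > h.py <<'E'
import pickle,numpy as np
def ray(p,uv):
    V=p['view'];R=V[:3,:3];c=-R.T@V[:3,3];d=R.T@np.linalg.inv(p['mtx'])@np.array([*uv,1.]);return c,d
def atz(p,uv,z):
    c,d=ray(p,uv);return c+d*(z-c[2])/d[2]
def proj(p,X):
    q=p['mtx']@(p['view'][:3,:3]@np.asarray(X)+p['view'][:3,3]);return q[:2]/q[2]
E
python3 - <<'E'
from h import *
S=pickle.load(open('scene.pkl','rb'));T=pickle.load(open('top.pkl','rb'))
for n,a,b,z in [('ring',(203,275.5),(312.5,148.9),.064),('key',(163.6,229.8),(383.3,211.6),.08),('turret',(236.3,222.8),(269.2,185.3),.077)]:
    print(n,atz(S,a,z),atz(T,b,z))
E
```

```text
ring [ 0.6683988  -0.13348386  0.064     ] [ 0.66652112 -0.13945133  0.064     ]
key [ 0.55840523 -0.174184    0.08      ] [ 0.51158845 -0.30258789  0.08      ]
turret [ 0.59500515 -0.04047348  0.077     ] [ 0.57445801 -0.03198017  0.077     ]
```

View pics/scene0b.png

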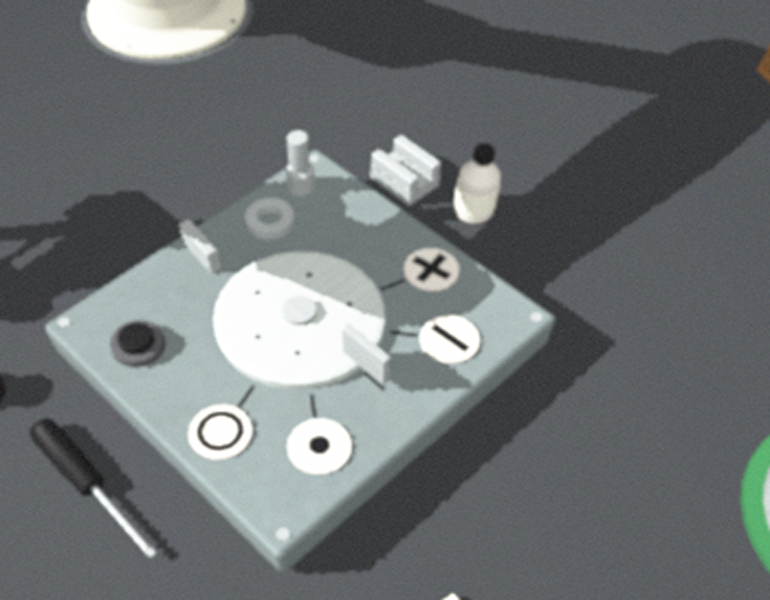

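View pics/top0b.png

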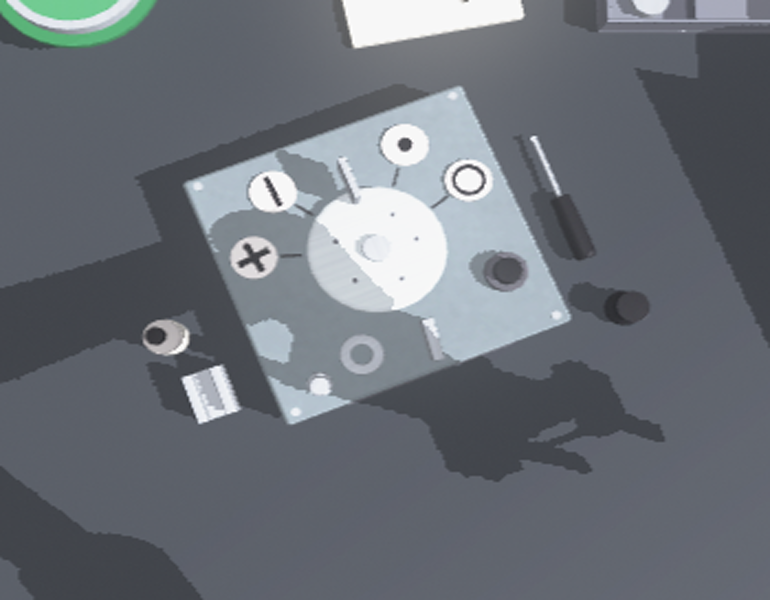

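```bash
python3 - <<'E'
from h import *
from scipy.optimize import least_squares
S=pickle.load(open('scene.pkl','rb'));T=pickle.load(open('top.pkl','rb'))
def L(a,r=.135,z=.064): a=np.radians(a);return [r*np.cos(a),r*np.sin(a),z]
M=[L(-72),L(-36),L(36),L(72),[0,0,.083],[-.078,-.122,.082]]
t=[(312.7,150),(283.6,132.5),(223.6,155.5),(215.5,188.5),(270.5,183.5),(330,195)]
s=[(200,275.5),(245,283),(304,229.5),(296.4,194.5),(237.3,214.5),(162.3,229)]
def W(x,m): c,d=np.cos(x[2]),np.sin(x[2]);return [x[0]+c*m[0]-d*m[1],x[1]+d*m[0]+c*m[1],m[2]]
def f(x,both=(1,1)): return np.concatenate([proj(C,W(x,m))-u for C,us,k in((T,t,both[0]),(S,s,both[1])) if k for m,u in zip(M,us)])
for b in((1,1),(1,0),(0,1)):
    o=least_squares(f,[.6,-.03,.3],args=(b,));print(b,o.x[:2],np.degrees(o.x[2]));print(np.round(o.fun,1))
    if b==(1,1): X=o.x
print('ring',W(X,M[0]),'key',W(X,M[5]),'tab',W(X,[.083,0,.121]))
# tab top in top picture crop: (341,157)-(357,203)
for uv in[(341,158),(348,177)]:
    p=atz(T,(100+uv[0]/2.2,60+uv[1]/2),.121);d=p[:2]-X[:2];print('tabtop',p,np.hypot(*d),np.degrees(np.arctan2(d[1],d[0])-X[2]))
E
```

```text
(1, 1) [ 0.57938667 -0.03511998] 21.882977392663673
[-0.5 -0.9 -0.3 -1.1 -0.4 -0.7 -1.  -0.9  0.2 -0.6  0.5 -0.7 -0.2 -0.1
 -0.  -0.3  0.6 -0.5 -0.2 -0.5 -1.4 -0.6 -1.4 -1.7]
(1, 0) [ 0.57742631 -0.035628  ] 21.77557712525517
[-0.2 -0.  -0.  -0.3 -0.1 -0.  -0.8 -0.2  0.4  0.2  0.7  0.2]
(0, 1) [ 0.58083938 -0.03486705] 21.940828878026473
[ 0.3  0.5  0.5  0.3  1.  -0.   0.2 -0.1 -1.  -0.1 -1.  -1. ]
ring [np.float64(0.6659516013235068), np.float64(-0.13871299758672073), 0.064] key [np.float64(0.5524776834792396), np.float64(-0.1774010606533377), 0.082] tab [np.float64(0.6564062780922078), np.float64(-0.004184874279854329), 0.121]
tabtop [0.67604938 0.00290435 0.121     ] 0.10387265350970337 -0.4097307044135654
tabtop [ 0.65374915 -0.00439462  0.121     ] 0.08046008761957046 0.5666351993480155
```

{"fn": "apply_moves", "kwargs": {"xyz": [[0, 0.027, 0.04], [0, 0.027, 0.04], [0, 0.027, 0.04], [0, 0.027, 0.04], [0, 0.027, 0.04], [0, 0.027, 0.04], [0, 0.027, 0.04], [0, 0.027, 0.04], [0, 0.027, 0.04], [0, 0.027, 0.04], [0, 0.027, 0.04], [0, 0.027, 0.04]], "twist": [0, 0, 0, 0, 0, 0, 0, 0, 0, 0, 0, 0], "claw": [0, 0, 0, 0, 0, 0, 0, 0, 0, 0, 0, 0]}}

```text
time_s: 2.0
tcp_pos: [0.5694, -0.0782, 0.238]
ee_rot: [[0.006, -0.383, 0.924], [-0.003, 0.924, 0.383], [-1.0, -0.005, 0.004]]
wrist_force: [0.1, -0.6, 0.9]
gripper_width: 0.027
```

```bash
cat >> h.py <<'E'
C=np.array([.579,-.035]);A=np.radians(21.9)
u=np.array([np.cos(A),np.sin(A)]);v=np.array([-u[1],u[0]])
def st(target=None,z=None):
    from station import r
    s=r.sense();p=np.array(s['tcp_pos']);R=np.array(s['ee_rot']);d=p[:2]-C
    print('t',s['time_s'],'tcp',p.round(4),'unit',(d@u).round(4),(d@v).round(4),'zaxis ang-yaw',np.degrees(np.arctan2(R[1,2],R[0,2])-A).round(2),'F',np.round(s['wrist_force'],1),'w',round(s['gripper_width'],3),'j',np.round(s['joints'],0))
    if target is not None:
        q=C+target[0]*u+target[1]*v;print('shift',(R.T@(np.array([*q,z])-p)).round(4))
E
python3 -c "
from h import *
st((.088,.045),.235)"
```

```text
t 2.0 tcp [ 0.5694 -0.0782  0.238 ] unit -0.025 -0.0365 zaxis ang-yaw 0.59 F [ 0.1 -0.6  0.9] w 0.027 j [  8.  17.  -7.   0. -66. -76.]
shift [0.0031 0.0803 0.1139]
```

{"fn": "apply_moves", "kwargs": {"xyz": [[0, 0.02, 0.028], [0, 0.02, 0.028], [0, 0.02, 0.028], [0, 0.02, 0.028], [0, 0, 0]], "twist": [0, 0, 0, 0, 0], "claw": [0, 0, 0, 0, 0]}}

```text
time_s: 2.5
tcp_pos: [0.6472, 0.0499, 0.2377]
ee_rot: [[0.008, -0.389, 0.921], [-0.003, 0.921, 0.39], [-1.0, -0.006, 0.006]]
wrist_force: [-0.9, -1.0, -1.0]
gripper_width: 0.009
```

```bash
python3 -c "
from h import *
st((.088,.045),.107)
from station import imaging
import cv2
for n in ['wrist','top']:
    p=imaging.capture(n);cv2.imwrite(f'pics/{n}1.png',p['pixels'][:,:,::-1])
"
```

```text
t 2.5 tcp [0.6472 0.0499 0.2377] unit 0.095 0.0533 zaxis ang-yaw 1.02 F [-0.9 -1.  -1. ] w 0.009 j [ 19.  24.   4.   0. -69. -86.]
shift [ 0.1307 -0.0074 -0.0079]
```

View pics/wrist1.png

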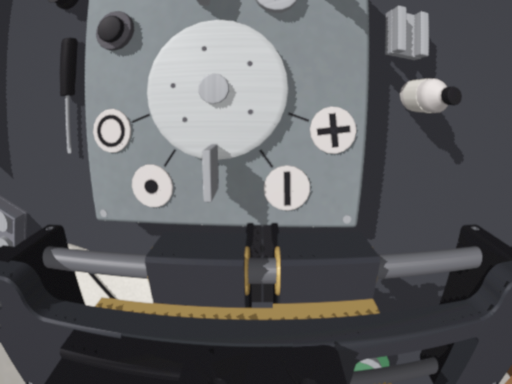

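View pics/top1.png

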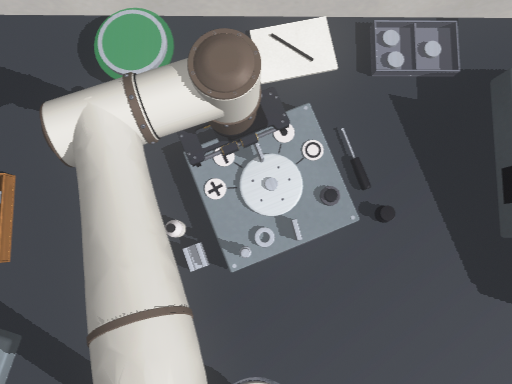

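Wrist view: tab at (208,175), ring label at (112,130), shut fingers at column ~262, clear on the bar side. Descend.

{"fn": "apply_moves", "kwargs": {"xyz": [[0.03, -0.002, -0.002], [0.03, -0.002, -0.002], [0.03, -0.002, -0.002], [0.025, -0.002, -0.002], [0.015, 0, 0], [0, 0, 0]], "twist": [0, 0, 0, 0, 0, 0], "claw": [0, 0, 0, 0, 0, 0]}}

```text
time_s: 3.2
tcp_pos: [0.6398, 0.0286, 0.1078]
ee_rot: [[0.011, -0.381, 0.925], [-0.003, 0.925, 0.381], [-1.0, -0.007, 0.009]]
wrist_force: [0.2, -1.1, -0.2]
gripper_width: 0.001
```

```bash
python3 -c "
from h import *
st((.088,.022),.107)
from station import imaging
import cv2
for n in ['wrist']:
    p=imaging.capture(n);cv2.imwrite(f'pics/{n}2.png',p['pixels'][:,:,::-1])
"
```

```text
t 3.2 tcp [0.6398 0.0286 0.1078] unit 0.0801 0.0363 zaxis ang-yaw 0.48 F [ 0.2 -1.1 -0.2] w 0.001 j [ 17.  30.  -7.   0. -53. -85.]
shift [ 0.001  -0.0144  0.0077]
```

View pics/wrist2.png

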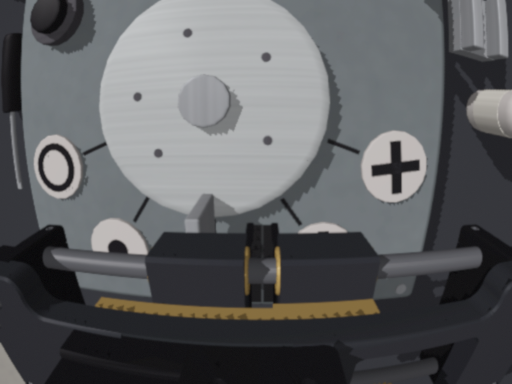

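{"fn": "apply_moves", "kwargs": {"xyz": [[0, -0.006, 0.003], [0, -0.006, 0.003], [0, -0.004, 0.002], [0, -0.006, 0.001], [0, -0.006, 0.001], [0, -0.006, 0.001], [0, -0.006, 0.001]], "twist": [0, 0, 0, 4, 4, 4, 4], "claw": [0, 0, 0, 0, 0, 0, 0]}}

```text
time_s: 3.95
tcp_pos: [0.6676, -0.0055, 0.1152]
ee_rot: [[0.02, -0.1, 0.995], [0.003, 0.995, 0.099], [-1.0, 0.001, 0.02]]
wrist_force: [-0.9, 3.1, -1.1]
gripper_width: 0.006
```

```bash
cat >look.py <<'E'
from h import *
import sys,cv2
st()
from station import imaging
for n in sys.argv[2:]:
    p=imaging.capture(n);cv2.imwrite(f'pics/{n}{sys.argv[1]}.png',p['pixels'][:,:,::-1])
E
python3 look.py 3 wrist
```

```text
t 3.95 tcp [ 0.6676 -0.0055  0.1152] unit 0.0932 -0.0057 zaxis ang-yaw -16.19 F [-0.9  3.1 -1.1] w 0.006 j [ 13.  31.  -3.   0. -55. -98.]
```

View pics/wrist3.png

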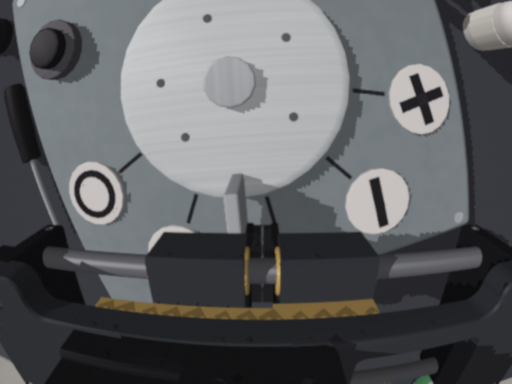

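The fingers lie against the tab with about 3 N and the tab is at about -15°. Continue along the arc, correcting the height drift.

{"fn": "apply_moves", "kwargs": {"xyz": [[0.003, -0.006, 0], [0.003, -0.006, 0], [0.003, -0.006, 0], [0.002, -0.006, 0], [0.001, -0.006, 0]], "twist": [4, 4, 4, 4, 4], "claw": [0, 0, 0, 0, 0]}}

```text
time_s: 4.5
tcp_pos: [0.6715, -0.0365, 0.1079]
ee_rot: [[0.031, 0.254, 0.967], [0.004, 0.967, -0.254], [-1.0, 0.011, 0.029]]
wrist_force: [-1.3, -0.2, -0.4]
gripper_width: 0.004
```

```bash
python3 look.py 4 wrist
```

```text
t 4.5 tcp [ 0.6715 -0.0365  0.1079] unit 0.0852 -0.0359 zaxis ang-yaw -36.64 F [-1.3 -0.2 -0.4] w 0.004 j [  11.   32.   -3.    0.  -53. -116.]
```

View pics/wrist4.png

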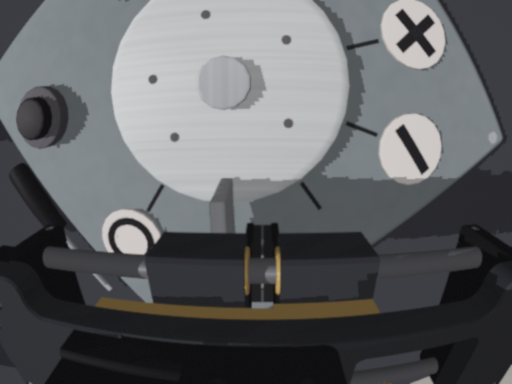

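The tab snapped to the -36° station and no force is left on the tool. Next station.

{"fn": "apply_moves", "kwargs": {"xyz": [[0.001, -0.006, 0.001], [0.001, -0.006, 0.001], [0.001, -0.006, 0.001], [0.001, -0.006, 0.001], [0.001, -0.006, 0.001]], "twist": [4, 4, 4, 4, 4], "claw": [0, 0, 0, 0, 0]}}

```text
time_s: 5.05
tcp_pos: [0.6682, -0.0642, 0.1075]
ee_rot: [[0.041, 0.572, 0.82], [0.007, 0.82, -0.572], [-0.999, 0.029, 0.029]]
wrist_force: [0.7, 3.4, 1.6]
gripper_width: 0.008
```

```bash
python3 look.py 5 wrist
```

```text
t 5.05 tcp [ 0.6682 -0.0642  0.1075] unit 0.0718 -0.0604 zaxis ang-yaw -56.82 F [0.7 3.4 1.6] w 0.008 j [   8.   31.   -4.   -0.  -53. -133.]
```

View pics/wrist5.png

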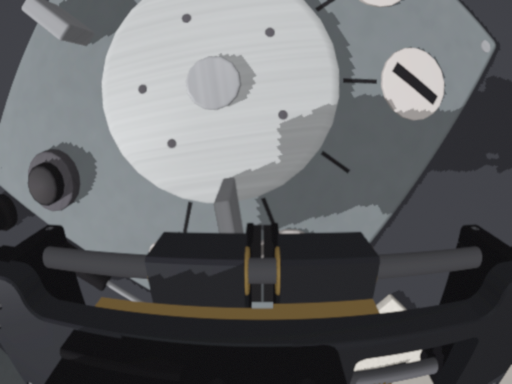

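{"fn": "apply_moves", "kwargs": {"xyz": [[0.001, -0.006, 0.001], [0.001, -0.006, 0.001], [0, 0, 0], [0, 0, 0]], "twist": [4, 4, 0, 0], "claw": [0, 0, 0, 0]}}

```text
time_s: 5.5
tcp_pos: [0.6648, -0.0754, 0.1082]
ee_rot: [[0.047, 0.676, 0.736], [0.007, 0.736, -0.677], [-0.999, 0.036, 0.03]]
wrist_force: [0.2, -1.0, 1.0]
gripper_width: 0.008
```

```bash
python3 look.py 6 wrist
```

```text
t 5.5 tcp [ 0.6648 -0.0754  0.1082] unit 0.0646 -0.0695 zaxis ang-yaw -64.51 F [ 0.2 -1.   1. ] w 0.008 j [   7.   31.   -4.   -0.  -52. -140.]
```

View pics/wrist6.png

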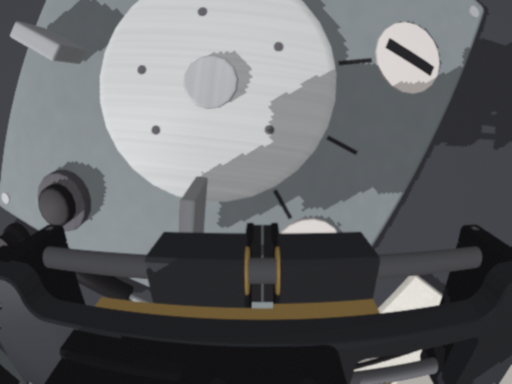

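{"fn": "apply_moves", "kwargs": {"xyz": [[-0.02, 0.004, 0], [-0.03, 0.002, 0], [-0.03, 0, 0], [-0.02, 0, 0], [0, 0, 0]], "twist": [0, 0, 0, 0, 0], "claw": [0, 0, 0, 0, 0]}}

```text
time_s: 6.05
tcp_pos: [0.6645, -0.071, 0.2105]
ee_rot: [[0.043, 0.668, 0.743], [0.005, 0.743, -0.669], [-0.999, 0.033, 0.029]]
wrist_force: [0.6, -0.7, -0.3]
gripper_width: 0.001
```

```bash
python3 look.py 7 wrist scene; python3 -c "
from h import *
st((-.078,-.122),.2)"
```

```text
t 6.05 tcp [ 0.6645 -0.071   0.2105] unit 0.0659 -0.0653 zaxis ang-yaw -63.92 F [ 0.6 -0.7 -0.3] w 0.001 j [   8.   26.    3.    0.  -64. -140.]
t 6.15 tcp [ 0.6628 -0.0709  0.2069] unit 0.0644 -0.0645 zaxis ang-yaw -64.0 F [-0.5  0.3 -0.2] w 0.005 j [   8.   26.    3.   -0.  -64. -140.]
shift [ 0.0022 -0.1533 -0.0109]
```

View pics/wrist7.png

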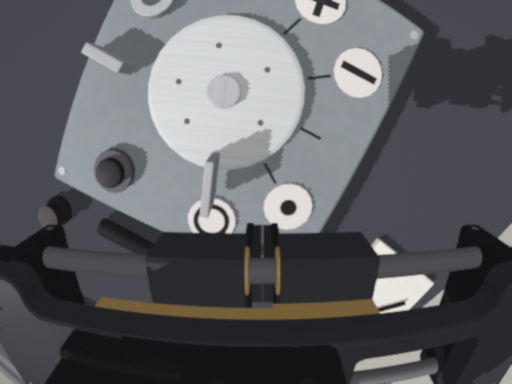

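View pics/scene7.png

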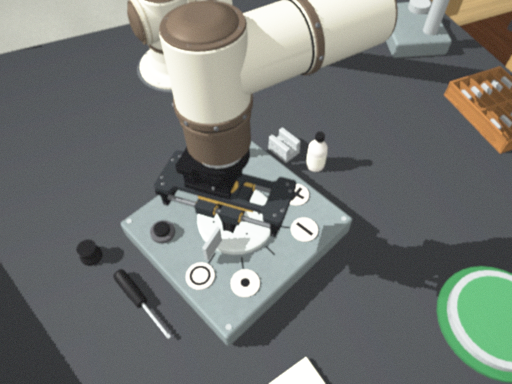

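The tab points at the ring label, (212,190) to (212,218) in the wrist view. Move above the key.

{"fn": "apply_moves", "kwargs": {"xyz": [[0, -0.03, -0.002], [0, -0.03, -0.002], [0, -0.03, -0.002], [0, -0.03, -0.002], [0, -0.03, -0.002], [0, 0, 0], [0, 0, 0]], "twist": [0, 0, 0, 0, 0, 0, 0], "claw": [0, 0, 0, 0, 0, 0, 0]}}

```text
time_s: 6.85
tcp_pos: [0.5456, -0.1772, 0.1889]
ee_rot: [[0.014, 0.666, 0.746], [0.009, 0.746, -0.666], [-1.0, 0.016, 0.005]]
wrist_force: [0.2, 0.1, 0.3]
gripper_width: 0.007
```

```bash
python3 look.py 8 wrist top; python3 -c "
from h import *
st((-.078,-.122),.13)"
```

```text
t 6.85 tcp [ 0.5456 -0.1772  0.1889] unit -0.084 -0.1195 zaxis ang-yaw -63.66 F [0.2 0.1 0.3] w 0.007 j [  -2.   19.  -11.   -1.  -59. -129.]
t 6.95 tcp [ 0.5462 -0.1767  0.189 ] unit -0.0832 -0.1192 zaxis ang-yaw -63.61 F [ 0.2  0.3 -0.2] w 0.007 j [  -2.   19.  -11.   -1.  -59. -129.]
shift [0.0591 0.0025 0.0045]
```

View pics/wrist8.png

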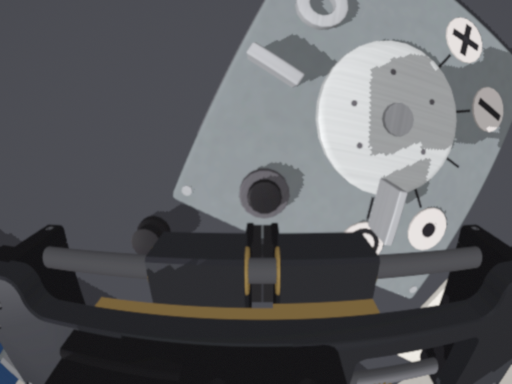

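View pics/top8.png

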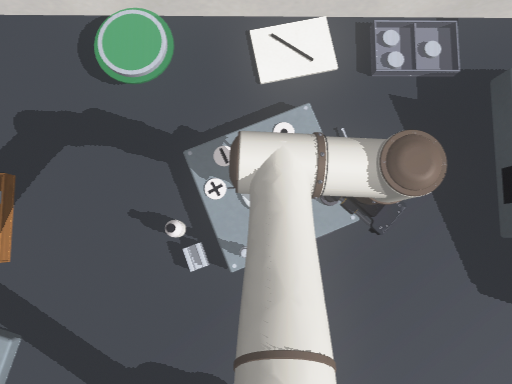

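Fingers are lined up with the key (264,196). Descend to just above it.

{"fn": "apply_moves", "kwargs": {"xyz": [[0.02, 0.001, 0.002], [0.02, 0.001, 0.002], [0.02, 0, 0.001], [0.02, 0, 0], [0, 0, 0], [0, 0, 0]], "twist": [0, 0, 0, 0, 0, 0], "claw": [0, 0, 0, 0, 0, 0]}}

```text
time_s: 7.55
tcp_pos: [0.5582, -0.174, 0.1056]
ee_rot: [[0.017, 0.659, 0.752], [0.008, 0.752, -0.659], [-1.0, 0.017, 0.007]]
wrist_force: [-0.1, 0.2, -0.0]
gripper_width: 0.002
```

```bash
python3 look.py 9 wrist scene; python3 -c "
from h import *
st((-.078,-.122),.1)"
```

```text
t 7.55 tcp [ 0.5582 -0.174   0.1056] unit -0.0711 -0.1212 zaxis ang-yaw -63.15 F [-0.1  0.2 -0. ] w 0.002 j [  -2.   25.  -15.   -1.  -49. -129.]
t 7.65 tcp [ 0.558 -0.174  0.106] unit -0.0713 -0.1212 zaxis ang-yaw -63.18 F [0.5 0.5 0.9] w 0.006 j [  -2.   25.  -15.   -1.  -49. -129.]
shift [ 0.0059 -0.0064 -0.0023]
```

View pics/wrist9.png

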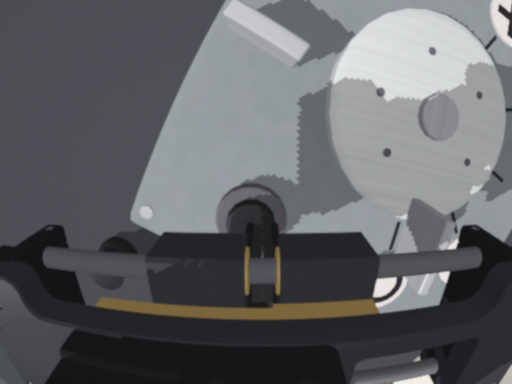

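View pics/scene9.png

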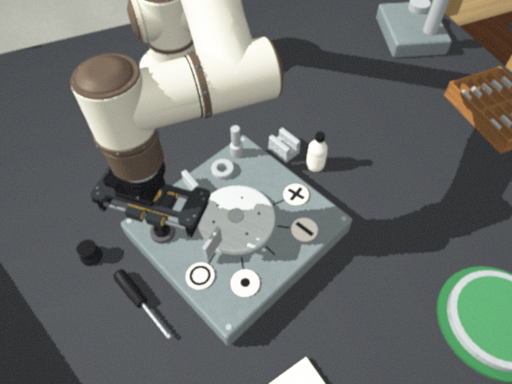

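{"fn": "apply_moves", "kwargs": {"xyz": [[0, -0.006, -0.002], [0.003, 0, 0], [0.003, 0, 0], [0.003, 0, 0], [0, 0, 0]], "twist": [0, 0, 0, 0, 0], "claw": [0, 0, 0, 0, 0]}}

```text
time_s: 8.15
tcp_pos: [0.5539, -0.1776, 0.0997]
ee_rot: [[0.024, 0.659, 0.752], [0.008, 0.752, -0.66], [-1.0, 0.022, 0.013]]
wrist_force: [-0.6, 0.0, -1.0]
gripper_width: 0.007
```

```bash
python3 -c "
from h import *
st((-.078,-.122),.1)"
```

```text
t 8.15 tcp [ 0.5539 -0.1776  0.0997] unit -0.0765 -0.1229 zaxis ang-yaw -63.17 F [-0.6  0.  -1. ] w 0.007 j [  -2.   25.  -17.   -1.  -47. -129.]
shift [-0.0004 -0.0009 -0.0015]
```

{"fn": "apply_moves", "kwargs": {"xyz": [[0.003, 0, 0], [0.003, 0, 0], [0, 0, 0]], "twist": [0, 0, 0], "claw": [0, 0, 0]}}

```text
time_s: 8.45
tcp_pos: [0.5543, -0.1777, 0.0939]
ee_rot: [[0.024, 0.659, 0.752], [0.007, 0.752, -0.659], [-1.0, 0.022, 0.013]]
wrist_force: [-0.2, 0.2, 3.1]
gripper_width: 0.007
```

{"fn": "apply_moves", "kwargs": {"xyz": [[0.003, 0, 0], [0, 0, 0]], "twist": [0, 0], "claw": [0, 0]}}

```text
time_s: 8.65
tcp_pos: [0.5544, -0.1777, 0.0914]
ee_rot: [[0.024, 0.659, 0.752], [0.007, 0.752, -0.659], [-1.0, 0.021, 0.014]]
wrist_force: [-1.6, 0.5, 4.5]
gripper_width: 0.003
```

{"fn": "apply_moves", "kwargs": {"xyz": [[0.002, 0, 0], [0, 0, 0]], "twist": [0, 0], "claw": [0, 0]}}

```text
time_s: 8.85
tcp_pos: [0.5544, -0.1777, 0.0908]
ee_rot: [[0.024, 0.658, 0.753], [0.007, 0.753, -0.658], [-1.0, 0.021, 0.014]]
wrist_force: [-2.4, 1.0, 5.0]
gripper_width: 0.004
```

{"fn": "apply_moves", "kwargs": {"xyz": [[0.002, 0, 0], [0, 0, 0]], "twist": [0, 0], "claw": [0, 0]}}

```text
time_s: 9.05
tcp_pos: [0.5544, -0.1777, 0.0911]
ee_rot: [[0.024, 0.657, 0.753], [0.006, 0.753, -0.658], [-1.0, 0.021, 0.014]]
wrist_force: [-1.9, 0.2, 4.2]
gripper_width: 0.003
```

{"fn": "apply_moves", "kwargs": {"xyz": [[0.005, 0, 0], [0.003, 0, 0]], "twist": [0, 0], "claw": [0, 0]}}

```text
time_s: 9.25
tcp_pos: [0.5547, -0.1778, 0.0902]
ee_rot: [[0.025, 0.655, 0.755], [0.004, 0.755, -0.655], [-1.0, 0.019, 0.016]]
wrist_force: [-6.5, 4.4, 18.3]
gripper_width: 0.01
```

{"fn": "apply_moves", "kwargs": {"xyz": [[0.007, 0, 0], [0.007, 0, 0]], "twist": [0, 0], "claw": [0, 0]}}

```text
time_s: 9.45
tcp_pos: [0.5549, -0.1778, 0.0897]
ee_rot: [[0.025, 0.651, 0.759], [0.0, 0.759, -0.651], [-1.0, 0.016, 0.019]]
wrist_force: [-14.9, 9.1, 43.3]
gripper_width: 0.002
```

The tip is at 76 mm with a hard stop, so the key is fully down. Release and retreat.

{"fn": "apply_moves", "kwargs": {"xyz": [[-0.01, 0, 0], [-0.02, 0, 0], [-0.03, 0, 0], [-0.03, 0, 0], [-0.03, 0, 0], [-0.03, 0, 0], [0, 0, 0]], "twist": [0, 0, 0, 0, 0, 0, 0], "claw": [0, 0, 0, 0, 0, 0, 0]}}

```text
time_s: 10.15
tcp_pos: [0.5514, -0.1772, 0.2469]
ee_rot: [[0.031, 0.651, 0.759], [0.0, 0.759, -0.651], [-1.0, 0.02, 0.023]]
wrist_force: [-0.3, -0.1, 0.6]
gripper_width: 0.007
```

{"fn": "apply_moves", "kwargs": {"xyz": [[0, -0.04, 0], [0, -0.04, 0], [0, -0.04, 0], [0, -0.04, 0], [0, -0.04, 0], [0, 0, 0]], "twist": [0, 0, 0, 0, 0, 0], "claw": [0, 0, 0, 0, 0, 0]}}

```text
time_s: 10.75
tcp_pos: [0.4178, -0.3319, 0.237]
ee_rot: [[0.031, 0.648, 0.761], [0.004, 0.761, -0.649], [-1.0, 0.023, 0.02]]
wrist_force: [1.2, 1.0, -0.3]
gripper_width: 0.006
```

```bash
python3 look.py 10 scene top; python3 - <<'E'
import cv2
i=cv2.imread('pics/scene10.png');cv2.imwrite('pics/scene10b.png',cv2.resize(i[60:360,60:410],None,fx=2.2,fy=2,interpolation=cv2.INTER_CUBIC))
E
```

```text
t 10.75 tcp [ 0.4178 -0.3319  0.237 ] unit -0.2603 -0.2154 zaxis ang-yaw -62.35 F [ 1.2  1.  -0.3] w 0.006 j [ -22.   13.  -13.   -1.  -63. -108.]
```

View pics/scene10b.png

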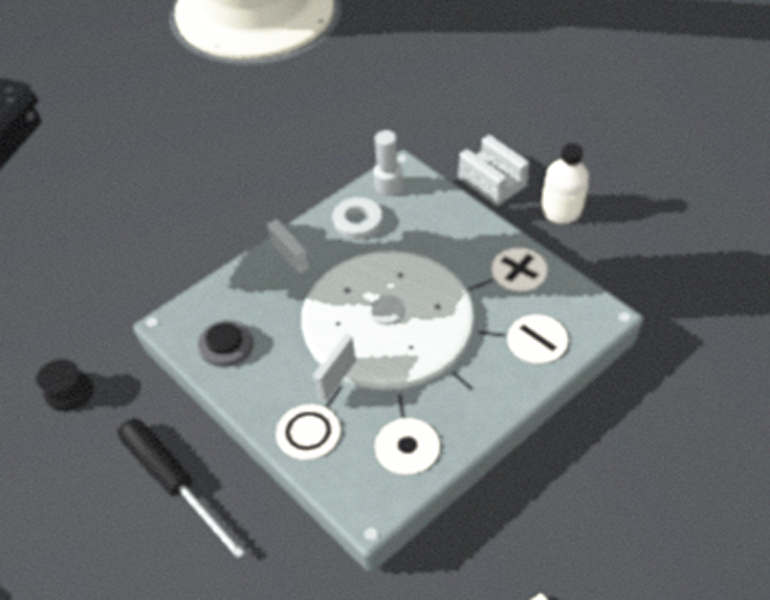

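View pics/top10.png

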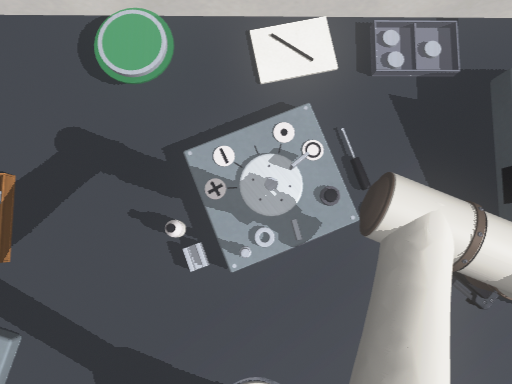

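Everything stands where it was, the tab lines up with the ring label at (312,150) in the top view, and the key is up (same pixel as at the start). Handing in.

```bash
python3 -c "
from station import job
print(job.finish_job())"
```

```text
the job is handed in; nothing more can be done
None
```

The selector stands at the ring label and the key was pressed fully and released. The job is handed in at about 10.8 s of the 54 s allowed; no verdict is reported.

- **Turret:** I pushed the tab with the shut fingertips, clockwise through two detents (0 to -36 to -72 degrees). Push readings at the wrist were about 3 to 4 N, taken between moves.
- **Key:** I pressed it against its stop. The fingertips stood at about 76 mm, which matches 6 mm of travel.
- **Last pictures:** the tab points at the ring label. The key is back at its starting pixel. The gauges and tools look unmoved, and the arm is well clear. I judged these by eye, with no measurement of the final tab angle or of the tools' positions.

**Off-plan readings:**
- At the end of the key stroke the wrist force rose briefly to about 43 N vertical. That was the fingertips on the key at its stop, not the gripper's body. It is under the 120 N wrist limit, but more than the press needed.
- The network took the loupe for the key in the first top view, so I rejected that detection.

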